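# Press the pivot pin home in a handle shell

## Robot

A 6-joint arm with a two-finger parallel gripper is mounted at the origin on the work surface. World frame = base frame: x ahead of the robot, y to its left, z up, the work surface at z = 0. Lengths are in m, angles in rad, forces in N, time in s.
With the tool pointing down it reaches from about 0.325 to 0.9 m from the base axis. Payload 6.1 kg.
Tool frame: the origin (TCP) lies on the front face of the gripper's body, between the roots of the fingers; the fingertips stand 70 mm ahead of it and the grasp point (between the pads) lies 51 mm ahead of it; z points along the fingers, x is the direction in which the jaws open and shut, and the axes are right-handed (so a half turn about z gives the same grasp; the last joint's range is limited). The gripper opens to 87 mm and grips with 3 to 60 N. Pads are 19 mm wide; open, the fingers measure 117 mm over their backs; the gripper's body (75 mm by 190 mm) begins 51 mm behind the grasp point.
Start: joints at [-1.268, 0.22, 1.526, -0, 1.395, -0.126], TCP at [0.26, -0.568, 0.292] pointing down, gripper open.
Joint ranges: [-2.98, 2.98], [-0.91, 2.08], [0.09, 2.57], [-1.24, 4.39], [0.2, 2.65], [-2.68, 2.68]. Speed limits (rad/s): [2.57, 2.57, 3.01, 3.14, 3.14, 3.14].

## Interface

Orientations are given as [roll, pitch, yaw] about the fixed x, y, z axes, in that order (R = Rz(yaw) Ry(pitch) Rx(roll)).
In Python, from bench import env gives the robot as it stands. The module is installed in compiled form; this text tells all that it offers.
- The arm moves only by the tool step_arm, never from a script. Its argument "motion" is a list that holds one entry, the list of rows, each a list of 4 numbers: the shift along the tool's x, y, z in cm, then the turn about the tool's z in rad. A call has 1 to 12 rows; each row shifts and turns the commanded pose from where the row before left it, along the tool's axes as they then stand; what a row does not reach is not made up. A row lasts 1/12 s, in which the tool goes at most 41.7 mm and 7.16 degrees, less where a joint would pass 70% of its speed; a pose out of reach is approached as far as the arm can. A call is refused whole if a number of a shift passes 4.17 or a number of a turn 0.125, either way. A call with a gripper value outside its range is refused whole. "fingers" is the finger opening in cm, from 0 to 8.7, set as the call begins (left out, the last holds). The fingers move at their own pace and stop on an object; "grip_force" is the grip in N (left out, the last holds). Time passes only in rows, so rows that do not move let the fingers close. It gives the time, the measured TCP pose, the force and the opening at its end, in the units of the state.
- env.state(): the state, without advancing time (a new reading comes with each control period).
- env.read_camera(name): name is "scene" or "top" or "wrist"; returns a dict with "color" (480x640x3 uint8, red, green, blue), "fx", "fy", "cx", "cy" (pixels), "dist_coeffs" ([k1, k2, p1, p2, k3] as OpenCV has them; the pictures are not rectified), "position" and "orientation" of the camera in the world; the wrist camera has in their place "hand_eye" (4x4, takes a point from camera to tool coordinates, whose origin is the TCP and whose axes are the tool frame's). Camera axes: x right, y down, z forward; pixel columns grow to the right and rows downward; lengths in m; the calibration is good to about 2 mm. A picture is of the moment at which its call begins: read the wrist's pose just before it. There is no depth.
- env.finish_job(): hands the job in, once; it reports no verdict.
The state is a dict: "time": time; "joints": joint angles; "dq": joint speeds; "effort": joint torques, N m; "eef_pos": TCP position; "eef_rot": TCP orientation; "force": force on the tool from outside, world axes, zero at the start; "torque": the same for the moment, N m; "opening": finger opening in m.
Only numpy, scipy, OpenCV 4.12 (cv2) and the standard library are available. Lean on these libraries where they do the work, as an engineer would, in place of code of your own. Each camera call takes 0.05 s, during which the arm holds its last target. There are 200 camera calls.

## Task

Push the nest slide with the loaded handle shell fully in under the hand press, then press the palm knob down through the soft first stop (the hold-down foot meeting the shell) to the firm second stop, where the pin is fully home; hold it there at about 20 N for a second, never pressing with more than 24 N. Ease the knob up again under control, without letting it snap back, and draw the slide fully out so the shell can be taken off. Leave the shell lying in its nest and everything else on the bench where it is.

Things in the scene. Friction and masses are not known exactly. Their poses are not given: they have to be found in the camera images.
- press: the grey hand press bolted to the bench; origin at bench level on the ram's axis; the slide goes in along its +y, the column stands 125 mm to +y, 253 mm tall. The head round the ram is 54 mm across, from 176 to 236 mm above the bench. The punch is clamped in its chuck at a height that differs from job to job, so the second stop comes anywhere from 32 to 52 mm of ram travel and must be felt.
- palm_knob: black mushroom palm knob on top of the press's vertical ram, 54 mm across. Its origin is the centre of its flat top (flat 28 mm across), 328 mm above the bench with the ram up; it is pushed straight down. 18 to 22 N on it is right at the second stop; under 17 N is not firm, over 26 N cracks the shell's boss.
- knob_top (a point): the same point as the knob's origin, moving with it: its sinking is the ram's travel, 0 to 62 mm. A spring returns the ram (2.5 N at the top, 5 N at 45 mm). Let go when pressed it shoots up; 0.3 m/s or more is snapping back, so let it rise under the fingers at 0.1 m/s or less. The knob takes 5 to 8 N in all once the brass hold-down foot sits on the shell (soft first stop).
- pin_top (a point): centre of the top of the steel pin's head (10 mm across, 3 mm thick) in the shell's boss, 20 mm to +y of the shell's centre; up to 97 mm above the bench at the start, 90 mm when home. Driving it takes 8 to 14 N in all on the knob; once its head is on the boss the force climbs by about 6 N per mm of ram travel (second stop).
- pin (a joint): how far the pin has been pressed in, m: 0 to 0.003 at the start, 0.007 = fully home (head on the boss). It stays where it is pressed to.
- shuttle (a joint): how far the nest slide has been pushed in, m: 0 = fully drawn out, 0.090 = fully in against its back stop, with the pin under the punch. It slides along the press frame's +y with about 3 N of friction and stays where it is left.
- slide_grip (a point): centre of the slide's upright red grip, a cylinder 22 mm across and 34 mm tall (top 94 mm above the bench) on a thin stem, free all round by 24 mm or more. It moves with the slide. Its axes are the press's: +y is the way the slide goes in. With the slide in it stands 115 mm to -y of the ram's axis.
- nest (a point): centre of the nest's floor on the slide, 56 mm above the bench, same axes as the grip. The aluminium nest is 68 by 114 mm with low corner walls.
- shell_base (a point): centre of the underside of the black plastic handle shell (50 by 100 by 31 mm, long along its own y, about 120 g), lying loose in the nest with 1 mm of play, straight above the nest point when seated.
- pin_bin_at (a point): bystander: middle of a blue open bin of pins, 110 by 160 by 45 mm
- done_tray_at (a point): bystander: middle of a grey tray of finished shells, 190 by 260 by 30 mm
- oil_bottle_at (a point): bystander: middle of an amber bottle, 54 mm across, 150 mm tall
- caliper_at (a point): bystander: middle of a steel caliper lying flat, 150 mm long
- screwdriver_grip (a point): bystander: handle of a screwdriver lying flat
- mallet_grip (a point): bystander: handle of a hammer lying flat

How it is judged:
By the outcome, as a careful person would: the job done as asked, in the order asked, and still so for the second after the job is handed in, with the robot touching nothing.
It also fails if it takes over 72 s, if anything falls off the work surface, if the arm or the gripper's body presses on something with over 40 N, if the wrist force passes 120 N, or if a joint passes its speed limit or range.

## Working session

There is one attempt and no reset: what is moved stays moved. The work goes in short steps, Python scripts to look and compute and a tool call to move; the robot and the scene stay as the last step left them, time stands still between calls to the robot, and variables do not carry over. Pictures are saved under pics/ and viewed, about 8 in all and at most 12, crops included, and the job is handed in when it is done.

Besides the shell and the picture viewer there is one more tool, called by a JSON object that holds its "name" and its "arguments". step_arm: Moves the arm, as the interface text tells. Its arguments: {"type":"object","properties":{"motion":{"type":"array"},"fingers":{"type":"number"},"grip_force":{"type":"number"}},"required":["motion"]}

```bash
mkdir -p pics; cat > h.py <<'E'
from bench import env
import numpy as np, cv2
def cap(name,fn):
    st=env.state(); r=env.read_camera(name)
    cv2.imwrite('pics/'+fn,cv2.cvtColor(r['color'],cv2.COLOR_RGB2BGR))
    return st,r
E
python3 - <<'E'
from h import *
import pickle
for n in ('scene','top'):
    st,r=cap(n,n+'1.png'); pickle.dump(r,open(n+'.pkl','wb'))
    print({k:v for k,v in r.items() if k!='color'})
print(st)
E
```

```text
{'fx': 523.9894045525866, 'fy': 523.9894045525866, 'cx': 318.83835597725874, 'cy': 239.49341331272487, 'dist_coeffs': array([-0.08875662,  0.        ,  0.        ,  0.        ,  0.        ]), 'position': array([1.22826658, 0.45818983, 1.25975361]), 'orientation': array([-2.49251669, -0.00283696,  2.120167  ])}
{'fx': 605.2935027811833, 'fy': 605.2935027811833, 'cx': 323.18692924972237, 'cy': 235.2085848569902, 'dist_coeffs': array([0.0171522, 0.       , 0.       , 0.       , 0.       ]), 'position': array([0.47142698, 0.04027664, 1.53083946]), 'orientation': array([-3.09505967,  0.02041503, -1.59363235])}
{'time': 0.05, 'joints': array([-1.26811526e+00,  2.21207701e-01,  1.52754553e+00, -3.72856423e-05,
        1.39468765e+00, -1.26119465e-01]), 'dq': array([-0.00136737,  0.00077249, -0.0005865 , -0.00041004, -0.0007559 ,
       -0.00039603]), 'effort': array([ 1.11085024e-03, -4.96310663e+01, -3.88846993e+01,  7.02521950e-02,
        5.20990847e-02, -6.63553419e-05]), 'eef_pos': array([ 0.25970157, -0.56798675,  0.29118325]), 'eef_rot': array([-3.14139658e+00,  1.83816471e-03, -1.14198905e+00]), 'force': array([ 0.24899497,  0.62140822, -0.279193  ]), 'torque': array([0.05196019, 0.02972929, 0.01291569]), 'opening': 0.0869352471991567}
```

View pics/scene1.png

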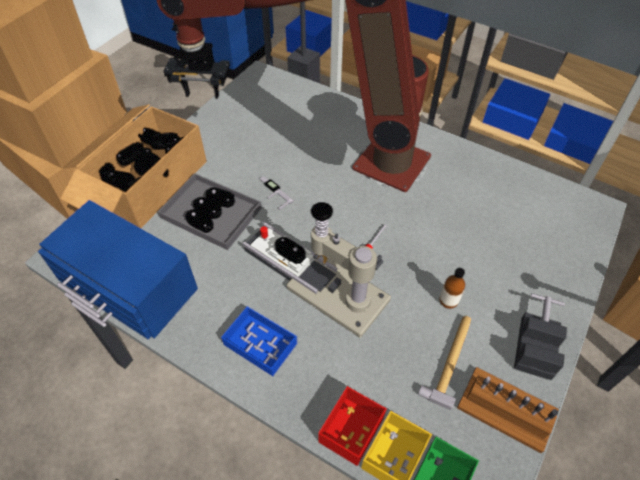

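View pics/top1.png

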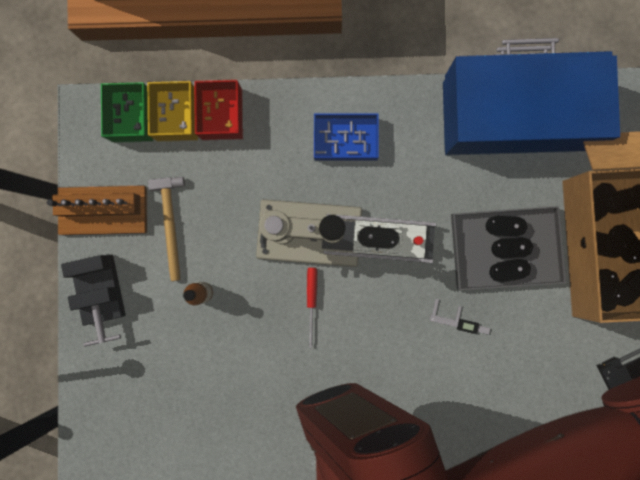

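The scene view shows the press with its knob at about (321,212) and the grip at (264,232). In the top view the knob is at (333,228), the grip at (418,241), the column at (276,226) and the shell at (379,237).

```bash
cat >> h.py <<'E'
from scipy.spatial.transform import Rotation as Ro
def ray(r,uv,T=None):
    K=np.array([[r['fx'],0,r['cx']],[0,r['fy'],r['cy']],[0,0,1]])
    p=cv2.undistortPoints(np.array([[uv]],float),K,np.array(r['dist_coeffs']))[0,0]
    d=np.array([p[0],p[1],1.])
    if T is None: return np.array(r['position']),Ro.from_euler('xyz',r['orientation']).apply(d)
    return T[:3,3],T[:3,:3]@d
def at(r,uv,z,T=None):
    o,d=ray(r,uv,T); return o+d*(z-o[2])/d[2]
def proj(r,P):
    K=np.array([[r['fx'],0,r['cx']],[0,r['fy'],r['cy']],[0,0,1]])
    R=Ro.from_euler('xyz',r['orientation']).as_matrix().T
    return cv2.projectPoints(np.atleast_2d(P).astype(float),cv2.Rodrigues(R)[0],-R@r['position'],K,np.array(r['dist_coeffs']))[0][:,0]
def blob(mask,near,rad):
    m=mask.astype(np.uint8); yy,xx=np.indices(m.shape)
    m[(xx-near[0])**2+(yy-near[1])**2>rad**2]=0
    n,l,s,c=cv2.connectedComponentsWithStats(m)
    i=1+np.argmax(s[1:,4]); return c[i],s[i]
E
python3 - <<'E'
from h import *
import pickle
t=pickle.load(open('top.pkl','rb'));s=pickle.load(open('scene.pkl','rb'))
def red(c): c=c.astype(int); return (c[...,0]>110)&(c[...,0]>2*c[...,1])
def dark(c): return c.max(2)<60
for nm,r,g,k in(('top',t,(418,241),(333,228)),('scene',s,(264,232),(321,212))):
    c=r['color']
    G,gs=blob(red(c),g,14);Kn,ks=blob(dark(c),k,18)
    print(nm,'grip',G,gs,at(r,G,.080),'knob',Kn,ks,at(r,Kn,.318))
print('col',at(t,(276,226),.253))
im=cv2.resize(t['color'][180:280,240:450],None,fx=3.8,fy=3.8,interpolation=cv2.INTER_CUBIC)
cv2.imwrite('pics/top_crop.png',im[...,::-1])
E
```

```text
top grip [417.92592593 240.14814815] [414 237   9   7  54] [ 0.52245545 -0.15783358  0.08      ] knob [332.70723684 229.58717105] [319 215  28  32 608] [0.53930161 0.04438477 0.318     ]
scene grip [263.69444444 231.73611111] [260 226   8  13  72] [ 0.52198806 -0.15523058  0.08      ] knob [321.30201342 211.03355705] [311 203  21  18 298] [0.54270824 0.04839582 0.318     ]
col [0.55342663 0.16451293 0.253     ]
```

View pics/top_crop.png

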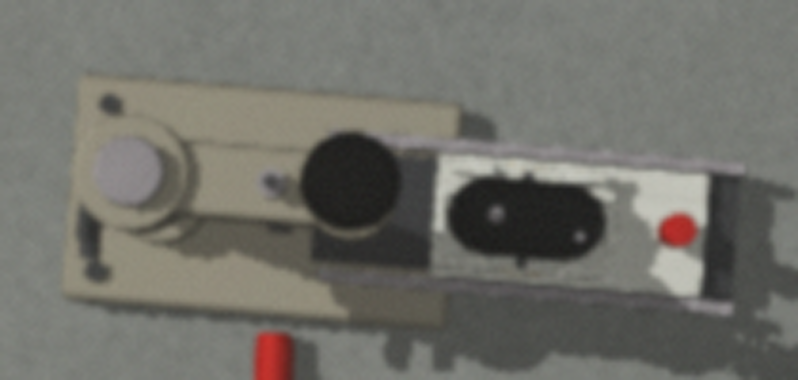

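{"name": "step_arm", "arguments": {"motion": [[[0,0,0,-0.1165],[0,0,0,-0.1165],[0,0,0,-0.1165],[0,0,0,-0.1165],[0,0,0,-0.1165],[0,0,0,-0.1165],[0,0,0,-0.1165],[0,0,0,-0.1165],[0,0,0,-0.1165]]], "fingers": 4.0, "grip_force": 20}}

```text
time: 0.85
eef_pos: [0.2598, -0.5682, 0.2916]
eef_rot: [-3.141, 0.0, -0.088]
force: [-0.7, -0.8, 0.1]
opening: 0.0419
```

```bash
cat >> h.py <<'E'
def to(target):
    s=env.state(); R=Ro.from_euler('xyz',s['eef_rot']).as_matrix()
    print('t',s['time'],'pos',s['eef_pos'].round(4),'rot',s['eef_rot'].round(4),'F',s['force'].round(1),'need cm',(R.T@(np.array(target)-s['eef_pos'])*100).round(2))
E
python3 - <<'E'
from h import *
to([.522,-.1565,.26]); print(env.read_camera('wrist')['hand_eye'].round(4)); print(env.state()['joints'])
E
```

```text
t 0.85 pos [ 0.2598 -0.5682  0.2916] rot [-3.1406e+00  4.0000e-04 -8.7700e-02] F [-0.7 -0.8  0.1] need cm [ 22.52 -43.3    3.19]
[[ 1.000e+00 -1.200e-03 -8.000e-04 -6.000e-04]
 [ 1.400e-03  9.682e-01  2.503e-01 -6.770e-02]
 [ 5.000e-04 -2.503e-01  9.682e-01 -9.260e-02]
 [ 0.000e+00  0.000e+00  0.000e+00  1.000e+00]]
[-1.26811964e+00  2.20935548e-01  1.52718054e+00 -5.96335715e-05
  1.39469062e+00 -1.18724821e+00]
```

{"name": "step_arm", "arguments": {"motion": [[[1.88,-3.6,0.2,0],[1.88,-3.6,0.2,0],[1.88,-3.6,0.2,0],[1.88,-3.6,0.2,0],[1.88,-3.6,0.2,0],[1.88,-3.6,0.2,0],[1.88,-3.6,0.2,0],[1.88,-3.6,0.2,0],[1.88,-3.6,0.2,0],[1.88,-3.6,0.2,0],[1.88,-3.6,0.2,0],[1.88,-3.6,0.2,0]]]}}

```text
time: 1.9
eef_pos: [0.5254, -0.1574, 0.268]
eef_rot: [-3.142, 0.0, -0.096]
force: [0.5, -1.4, -0.2]
opening: 0.0397
```

{"name": "step_arm", "arguments": {"motion": [[[0,0,0,0.12],[0,0,0,0.12],[0,0,0,0.12],[0,0,0,0.12],[0,0,0,0.12],[0,0,0,0.12],[0,0,0,0.12],[0,0,0,0.12],[0,0,0,0.12],[0,0,0,0.12],[0,0,0,0.12],[0,0,0,0.12]]]}}

```text
time: 2.9
eef_pos: [0.5246, -0.1592, 0.2678]
eef_rot: [3.141, 0.0, -1.542]
force: [0.8, 0.1, 0.9]
opening: 0.0401
```

{"name": "step_arm", "arguments": {"motion": [[[0,0,0,0.12],[0,0,0,0.12],[0,0,0,0.12],[0,0,0,0.12],[0,0,0,0.12],[0,0,0,0.12],[0,0,0,0.12],[0,0,0,0.12],[0,0,0,0.12],[0,0,0,0.09],[0,0,0,0],[0,0,0,0]]]}}

```text
time: 3.9
eef_pos: [0.5247, -0.1593, 0.2679]
eef_rot: [3.141, -0.0, -2.702]
force: [0.7, -0.6, -0.3]
opening: 0.04
```

```bash
cat >> h.py <<'E'
def wrist(fn):
    st,r=cap('wrist',fn)
    T=np.eye(4);T[:3,:3]=Ro.from_euler('xyz',st['eef_rot']).as_matrix();T[:3,3]=st['eef_pos']
    return st,r,T@np.array(r['hand_eye'])
E
python3 - <<'E'
from h import *
import pickle
to([.522,-.1565,.26]); print(env.state()['joints'].round(3))
st,r,T=wrist('w1.png'); pickle.dump((r,T),open('w1.pkl','wb'))
c=r['color'].astype(int)
m=(c[...,0]>110)&(c[...,0]>2*c[...,1])
n,l,s,cc=cv2.connectedComponentsWithStats(m.astype(np.uint8))
for i in range(1,n):
    if s[i,4]>200: print(s[i],cc[i],at(r,cc[i],.094,T),at(r,cc[i],.08,T))
E
```

```text
t 3.9 pos [ 0.5247 -0.1593  0.2679] rot [ 3.1411e+00 -3.0000e-04 -2.7023e+00] F [ 0.7 -0.6 -0.3] need cm [0.12 0.36 0.79]
[-0.439  0.057  1.754  0.     1.331  2.264]
[309 224  25  30 579] [321.17271157 239.21761658] [ 0.52246183 -0.15868553  0.094     ] [ 0.52085371 -0.15537845  0.08      ]
```

View pics/w1.png

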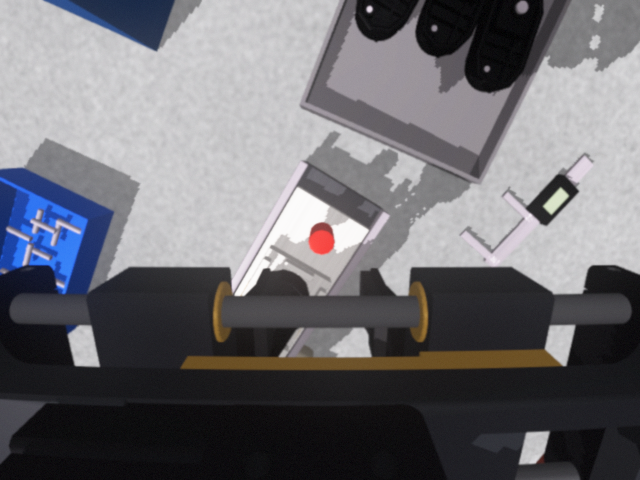

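The wrist view shows the red grip top at about (321,241), between the fingers. This agrees with the fixed cameras to within 1–2 mm, so I'll descend.

{"name": "step_arm", "arguments": {"motion": [[[0.17,0.39,2.0,0],[0,0,2.0,0],[0,0,2.0,0],[0,0,1.5,0],[0,0,1.5,0],[0,0,1.5,0],[0,0,1.5,0],[0,0,1.4,0],[0,0,0,0],[0,0,0,0]]]}}

```text
time: 4.78
eef_pos: [0.521, -0.1563, 0.1335]
eef_rot: [3.14, -0.001, -2.703]
force: [-0.3, -0.6, 0.7]
opening: 0.0399
```

{"name": "step_arm", "arguments": {"motion": [[[0,0,0,0],[0,0,0,0],[0,0,0,0],[0,0,0,0],[0,0,0,0]]], "fingers": 1.5}}

```text
time: 5.2
eef_pos: [0.5222, -0.1568, 0.1352]
eef_rot: [-3.14, 0.001, -2.703]
force: [0.1, 0.3, 3.0]
opening: 0.021
```

{"name": "step_arm", "arguments": {"motion": [[[-0.2,0.34,0,0],[-0.35,0.6,0,0],[-0.35,0.6,0,0],[-0.35,0.6,0,0],[-0.35,0.6,0,0],[-0.35,0.6,0,0],[-0.35,0.6,0,0],[-0.35,0.6,0,0],[-0.35,0.6,0,0],[-0.35,0.6,0,0],[-0.35,0.6,0,0],[-0.2,0.34,0,0]]]}}

```text
time: 6.2
eef_pos: [0.5302, -0.0787, 0.1352]
eef_rot: [-3.139, 0.003, -2.703]
force: [5.6, -4.4, 3.4]
opening: 0.0218
```

{"name": "step_arm", "arguments": {"motion": [[[-0.1,0.17,0,0],[-0.1,0.17,0,0],[-0.1,0.17,0,0],[-0.1,0.17,0,0],[0,0,0,0],[0,0,0,0]]]}}

```text
time: 6.7
eef_pos: [0.531, -0.071, 0.1352]
eef_rot: [-3.14, 0.004, -2.703]
force: [5.3, -1.7, 3.0]
opening: 0.0216
```

{"name": "step_arm", "arguments": {"motion": [[[-0.13,0.1,0,0],[-0.1,0.15,0,0],[-0.1,0.15,0,0],[-0.1,0.15,0,0],[0,0,0,0],[0,0,0,0]]]}}

```text
time: 7.2
eef_pos: [0.5316, -0.0668, 0.1352]
eef_rot: [-3.136, -0.0, -2.703]
force: [-0.0, -13.0, 5.5]
opening: 0.0214
```

{"name": "step_arm", "arguments": {"motion": [[[0,0,0,0],[0,0,0,0],[0,0,0,0]]], "fingers": 4.0}}

```text
time: 7.45
eef_pos: [0.5297, -0.0636, 0.1331]
eef_rot: [3.139, -0.002, -2.703]
force: [-0.1, -0.7, 0.9]
opening: 0.0341
```

{"name": "step_arm", "arguments": {"motion": [[[0,0,-1.0,0],[0,0,-2.5,0],[0,0,-2.5,0],[0,0,-2.5,0],[0,0,-2.5,0],[0,0,-2.5,0],[0,0,-2.5,0],[0,0,-2.5,0],[0,0,-2.5,0],[0,0,-2.5,0],[0,0,-2.5,0],[0,0,-2.5,0]]]}}

```text
time: 8.45
eef_pos: [0.5303, -0.0641, 0.4207]
eef_rot: [3.141, -0.0, -2.703]
force: [0.3, 0.4, 0.1]
opening: 0.0401
```

```bash
python3 - <<'E'
from h import *
import pickle
to([.542,.047,.43]); print(env.state()['joints'].round(3))
st,r=cap('top','top2.png')
c=r['color'].astype(int); red=(c[...,0]>110)&(c[...,0]>2*c[...,1])
st,s=cap('scene','scene2.png')
cv2.imwrite('pics/scene2c.png',cv2.resize(s['color'][170:340,220:420],None,fx=3.5,fy=3.5,interpolation=cv2.INTER_CUBIC)[...,::-1])
print(proj(s,[[.5316,-.0668,.08],[.542,.047,.328]]))
E
```

```text
t 8.45 pos [ 0.5303 -0.0641  0.4207] rot [ 3.1406e+00 -2.0000e-04 -2.7028e+00] F [0.3 0.4 0.1] need cm [-5.78  9.56 -0.92]
[-2.680e-01 -5.100e-02  1.578e+00  1.000e-03  1.615e+00  2.435e+00]
[[287.60543369 247.09353297]
 [320.97771918 207.83182199]]
```

View pics/scene2c.png

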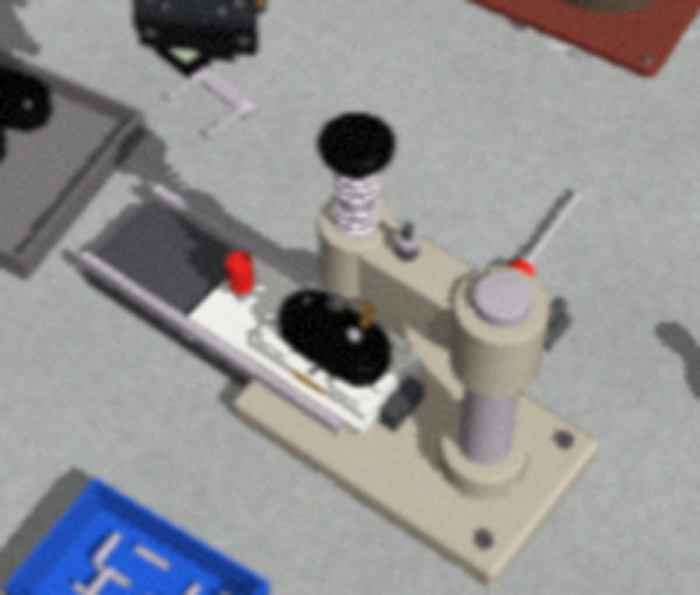

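The scene view shows the slide in and the shell seated. The grip at crop (238,272) and the knob at crop (356,133) both match my predictions to about 1 px.

{"name": "step_arm", "arguments": {"motion": [[[-0.8,1.4,0,0],[-1.0,1.63,0,0],[-1.0,1.63,0,0],[-1.0,1.63,0,0],[-1.0,1.63,0,0],[-0.98,1.64,0,0],[0,0,0.4,0],[0,0,0.4,0],[0,0,0.4,0],[0,0,0,0],[0,0,0,0]]], "fingers": 0}}

```text
time: 9.47
eef_pos: [0.5424, 0.0455, 0.4065]
eef_rot: [3.141, -0.001, -2.705]
force: [0.2, -0.1, 0.1]
opening: 0.0003
```

```bash
python3 - <<'E'
from h import *
to([.5425,.047,.398]);print(env.state())
st,s=cap('scene','scene3.png')
cv2.imwrite('pics/scene3c.png',cv2.resize(s['color'][150:270,260:400],None,fx=4,fy=4,interpolation=cv2.INTER_CUBIC)[...,::-1])
E
```

```text
t 9.4667 pos [0.5424 0.0455 0.4065] rot [ 3.1411e+00 -1.3000e-03 -2.7045e+00] F [ 0.2 -0.1  0.1] need cm [-0.08  0.13  0.85]
{'time': 9.4667, 'joints': array([-6.11986756e-02, -2.32603410e-02,  1.57709769e+00, -1.69678910e-04,
        1.58909437e+00,  2.64333415e+00]), 'dq': array([ 6.27526126e-05, -5.28664996e-03, -1.41725402e-02,  2.74503741e-03,
        8.79477545e-04,  1.53194122e-03]), 'effort': array([ 2.24772119e-01, -3.88093722e+01, -3.98477054e+01, -3.70379642e-02,
       -7.92390690e-02, -5.28000048e-03]), 'eef_pos': array([0.54236739, 0.04546736, 0.40652243]), 'eef_rot': array([ 3.14110175e+00, -1.25733227e-03, -2.70453551e+00]), 'force': array([ 0.16287212, -0.08356304,  0.10393046]), 'torque': array([0.1400132 , 0.01672882, 0.00510948]), 'opening': 0.00030890071774673864}
```

View pics/scene3c.png

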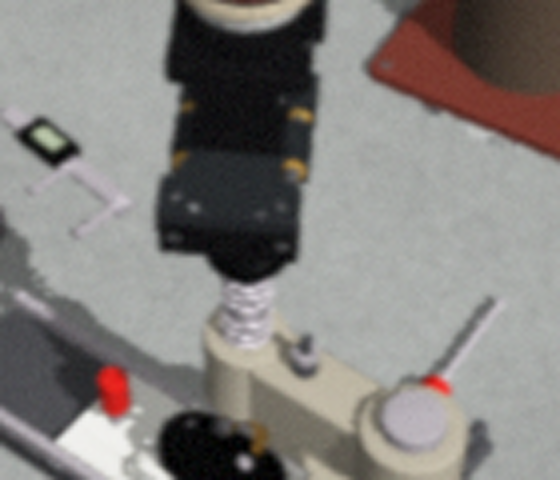

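{"name": "step_arm", "arguments": {"motion": [[[-0.08,0.12,0,-0.1],[0,0,0.2,0],[0,0,0.2,0],[0,0,0.2,0],[0,0,0.2,0],[0,0,0.2,0],[0,0,0.2,0],[0,0,0,0]]]}}

```text
time: 10.18
eef_pos: [0.5429, 0.0475, 0.3951]
eef_rot: [-3.141, -0.0, -2.604]
force: [0.1, 0.1, 3.1]
opening: 0.0003
```

{"name": "step_arm", "arguments": {"motion": [[[0,0,0.2,0],[0,0,0.25,0],[0,0,0.25,0],[0,0,0.2,0],[0,0,0.1,0],[0,0,0,0]]]}}

```text
time: 10.68
eef_pos: [0.5429, 0.0476, 0.385]
eef_rot: [-3.141, -0.0, -2.604]
force: [0.3, -2.9, 3.4]
opening: 0.0006
```

{"name": "step_arm", "arguments": {"motion": [[[0,0,0.2,0],[0,0,0.25,0],[0,0,0.25,0],[0,0,0.2,0],[0,0,0.1,0],[0,0,0,0]]]}}

```text
time: 11.18
eef_pos: [0.543, 0.0475, 0.375]
eef_rot: [-3.141, -0.0, -2.604]
force: [-1.0, -1.7, 4.2]
opening: 0.0005
```

{"name": "step_arm", "arguments": {"motion": [[[0,0,0.1,0],[0,0,0.1,0],[0,0,0.1,0],[0,0,0.1,0],[0,0,0,0]]]}}

```text
time: 11.6
eef_pos: [0.5429, 0.0476, 0.3711]
eef_rot: [-3.141, 0.0, -2.604]
force: [-0.6, -2.5, 4.2]
opening: 0.0003
```

{"name": "step_arm", "arguments": {"motion": [[[0,0,0.1,0],[0,0,0.1,0],[0,0,0.1,0],[0,0,0,0]]]}}

```text
time: 11.93
eef_pos: [0.543, 0.0476, 0.368]
eef_rot: [-3.141, -0.0, -2.604]
force: [-0.5, -2.3, 4.8]
opening: 0.0004
```

{"name": "step_arm", "arguments": {"motion": [[[0,0,0.1,0],[0,0,0.1,0],[0,0,0,0]]]}}

```text
time: 12.18
eef_pos: [0.5429, 0.0476, 0.3661]
eef_rot: [-3.141, 0.0, -2.604]
force: [-0.8, -3.5, 5.1]
opening: 0.0004
```

{"name": "step_arm", "arguments": {"motion": [[[0,0,0.1,0],[0,0,0.1,0],[0,0,0,0]]]}}

```text
time: 12.43
eef_pos: [0.5429, 0.0476, 0.364]
eef_rot: [-3.141, -0.0, -2.604]
force: [0.0, -3.3, 5.3]
opening: 0.0006
```

{"name": "step_arm", "arguments": {"motion": [[[0,0,0.1,0],[0,0,0.1,0],[0,0,0,0]]]}}

```text
time: 12.68
eef_pos: [0.5429, 0.0476, 0.3624]
eef_rot: [-3.141, 0.0, -2.604]
force: [-0.4, -4.1, 6.9]
opening: 0.0005
```

{"name": "step_arm", "arguments": {"motion": [[[0.03,-0.04,0,0],[0,0,0.05,0],[0,0,0.05,0],[0,0,0,0]]]}}

```text
time: 13.02
eef_pos: [0.5429, 0.0475, 0.3617]
eef_rot: [3.141, 0.001, -2.603]
force: [-1.1, -2.0, 7.4]
opening: 0.0002
```

{"name": "step_arm", "arguments": {"motion": [[[0,0,0.05,0],[0,0,0.05,0],[0,0,0,0]]]}}

```text
time: 13.27
eef_pos: [0.5429, 0.0475, 0.3608]
eef_rot: [3.141, 0.001, -2.603]
force: [-1.7, -1.7, 8.0]
opening: 0.0005
```

{"name": "step_arm", "arguments": {"motion": [[[0,0,0.05,0],[0,0,0.05,0],[0,0,0,0]]]}}

```text
time: 13.52
eef_pos: [0.5429, 0.0475, 0.3598]
eef_rot: [3.141, 0.001, -2.603]
force: [-1.1, -1.7, 6.6]
opening: 0.0003
```

{"name": "step_arm", "arguments": {"motion": [[[0,0,0.05,0],[0,0,0.05,0],[0,0,0,0]]]}}

```text
time: 13.77
eef_pos: [0.5429, 0.0475, 0.3588]
eef_rot: [3.141, 0.001, -2.603]
force: [-1.2, -2.3, 7.7]
opening: 0.0007
```

{"name": "step_arm", "arguments": {"motion": [[[0,0,0.05,0],[0,0,0.05,0],[0,0,0,0]]]}}

```text
time: 14.02
eef_pos: [0.5429, 0.0475, 0.3584]
eef_rot: [-3.142, 0.001, -2.603]
force: [-2.4, -2.1, 9.0]
opening: 0.0002
```

{"name": "step_arm", "arguments": {"motion": [[[0,0,0.05,0],[0,0,0.05,0],[0,0,0,0]]]}}

```text
time: 14.27
eef_pos: [0.5429, 0.0475, 0.3579]
eef_rot: [-3.141, 0.002, -2.603]
force: [-2.8, -1.6, 11.7]
opening: 0.0004
```

{"name": "step_arm", "arguments": {"motion": [[[0,0,0.05,0],[0,0,0.05,0],[0,0,0,0]]]}}

```text
time: 14.52
eef_pos: [0.5429, 0.0475, 0.357]
eef_rot: [-3.141, 0.002, -2.603]
force: [-4.1, -2.3, 11.4]
opening: 0.0005
```

{"name": "step_arm", "arguments": {"motion": [[[0.05,0.01,0.05,0],[0,0,0.05,0],[0,0,0,0]]]}}

```text
time: 14.77
eef_pos: [0.5428, 0.0475, 0.3563]
eef_rot: [-3.141, 0.003, -2.603]
force: [-2.0, -1.1, 12.2]
opening: 0.0004
```

{"name": "step_arm", "arguments": {"motion": [[[0,0,0.05,0],[0,0,0.05,0],[0,0,0,0]]]}}

```text
time: 15.02
eef_pos: [0.5428, 0.0475, 0.3553]
eef_rot: [-3.141, 0.003, -2.603]
force: [-2.2, -1.9, 12.2]
opening: 0.0006
```

{"name": "step_arm", "arguments": {"motion": [[[0,0,0.05,0],[0,0,0.05,0],[0,0,0,0]]]}}

```text
time: 15.27
eef_pos: [0.5428, 0.0475, 0.3543]
eef_rot: [-3.141, 0.003, -2.603]
force: [-3.0, -2.6, 13.4]
opening: 0.0005
```

{"name": "step_arm", "arguments": {"motion": [[[0,0,0.05,0],[0,0,0.05,0],[0,0,0,0]]]}}

```text
time: 15.52
eef_pos: [0.5428, 0.0475, 0.3535]
eef_rot: [-3.141, 0.003, -2.603]
force: [-3.9, -1.8, 13.7]
opening: 0.0004
```

{"name": "step_arm", "arguments": {"motion": [[[0.04,0.02,0.05,0],[0,0,0,0],[0,0,0,0]]]}}

```text
time: 15.77
eef_pos: [0.5427, 0.0475, 0.3535]
eef_rot: [-3.14, 0.004, -2.603]
force: [-2.3, -2.1, 14.5]
opening: 0.0003
```

{"name": "step_arm", "arguments": {"motion": [[[0,0,0.05,0],[0,0,0,0],[0,0,0,0]]]}}

```text
time: 16.02
eef_pos: [0.5427, 0.0475, 0.3533]
eef_rot: [-3.14, 0.004, -2.603]
force: [-2.8, -1.3, 16.0]
opening: 0.0008
```

{"name": "step_arm", "arguments": {"motion": [[[0,0,0.05,0],[0,0,0,0],[0,0,0,0]]]}}

```text
time: 16.27
eef_pos: [0.5427, 0.0475, 0.3531]
eef_rot: [-3.14, 0.004, -2.603]
force: [-3.5, -1.0, 17.5]
opening: 0.0003
```

{"name": "step_arm", "arguments": {"motion": [[[0,0,0.05,0],[0,0,0,0],[0,0,0,0]]]}}

```text
time: 16.52
eef_pos: [0.5426, 0.0475, 0.3528]
eef_rot: [-3.14, 0.004, -2.603]
force: [-4.1, -1.5, 18.7]
opening: 0.0002
```

{"name": "step_arm", "arguments": {"motion": [[[0.01,0.01,0.04,0],[0,0,0,0],[0,0,0,0]]]}}

```text
time: 16.77
eef_pos: [0.5426, 0.0475, 0.3527]
eef_rot: [-3.139, 0.005, -2.603]
force: [-3.9, -1.6, 19.1]
opening: 0.0004
```

{"name": "step_arm", "arguments": {"motion": [[[0,0,0,0],[0,0,0,0],[0,0,0,0],[0,0,0,0]]]}}

```text
time: 17.1
eef_pos: [0.5426, 0.0475, 0.3527]
eef_rot: [-3.14, 0.005, -2.603]
force: [-3.8, -2.6, 18.4]
opening: 0.0005
```

{"name": "step_arm", "arguments": {"motion": [[[0,0,0,0],[0,0,0,0],[0,0,0,0],[0,0,0,0],[0,0,0,0],[0,0,0,0]]]}}

```text
time: 17.6
eef_pos: [0.5426, 0.0475, 0.3527]
eef_rot: [-3.14, 0.005, -2.603]
force: [-3.6, -1.6, 19.2]
opening: 0.0001
```

{"name": "step_arm", "arguments": {"motion": [[[0,0,0,0],[0,0,0,0],[0,0,0,0],[0,0,0,0]]]}}

```text
time: 17.93
eef_pos: [0.5426, 0.0475, 0.3527]
eef_rot: [-3.139, 0.005, -2.603]
force: [-4.0, -2.6, 18.7]
opening: 0.0002
```

{"name": "step_arm", "arguments": {"motion": [[[0.01,0.01,0.04,0],[0,0,0,0],[0,0,0,0],[0,0,0,0]]]}}

```text
time: 18.27
eef_pos: [0.5426, 0.0475, 0.3525]
eef_rot: [-3.139, 0.005, -2.603]
force: [-3.0, -1.6, 19.9]
opening: 0.0004
```

{"name": "step_arm", "arguments": {"motion": [[[0,0,0,0],[0,0,0,0],[0,0,0,0],[0,0,0,0],[0,0,0,0],[0,0,0,0]]]}}

```text
time: 18.77
eef_pos: [0.5426, 0.0475, 0.3525]
eef_rot: [-3.139, 0.005, -2.603]
force: [-3.7, -1.5, 20.3]
opening: 0.0004
```

{"name": "step_arm", "arguments": {"motion": [[[0,0,0,0],[0,0,0,0],[0,0,0,0],[0,0,0,0],[0,0,0,0],[0,0,0,0],[0,0,0,0]]]}}

```text
time: 19.35
eef_pos: [0.5426, 0.0475, 0.3525]
eef_rot: [-3.139, 0.005, -2.603]
force: [-3.6, -1.0, 19.8]
opening: 0.0005
```

{"name": "step_arm", "arguments": {"motion": [[[0,0,-0.1,0],[0,0,-0.15,0],[0,0,-0.2,0],[0,0,-0.25,0],[0,0,-0.25,0],[0,0,-0.25,0],[0,0,-0.25,0],[0,0,-0.25,0],[0,0,-0.25,0],[0,0,-0.25,0],[0,0,-0.25,0],[0,0,-0.25,0]]]}}

```text
time: 20.35
eef_pos: [0.5416, 0.0474, 0.3755]
eef_rot: [3.141, 0.0, -2.603]
force: [2.2, 1.1, 4.1]
opening: 0.0006
```

{"name": "step_arm", "arguments": {"motion": [[[0,0,-0.25,0],[0,0,-0.25,0],[0,0,-0.25,0],[0,0,-0.25,0],[0,0,-0.25,0],[0,0,-0.25,0],[0,0,-0.25,0],[0,0,-0.2,0],[0,0,-0.2,0],[0,0,-0.2,0],[0,0,-0.2,0]]]}}

```text
time: 21.27
eef_pos: [0.5414, 0.0467, 0.4005]
eef_rot: [-3.142, -0.002, -2.604]
force: [-0.8, 0.3, 0.1]
opening: 0.0008
```

{"name": "step_arm", "arguments": {"motion": [[[0,0,-0.2,0],[0,0,-0.2,0],[0,0,-0.2,0],[0,0,-0.2,0],[0,0,-0.5,0],[0,0,-1.0,0],[0,0,-0.8,0],[0,0,0,0],[0,0,0,0]]]}}

```text
time: 22.02
eef_pos: [0.542, 0.047, 0.4332]
eef_rot: [-3.14, 0.002, -2.603]
force: [-0.2, -0.0, 0.1]
opening: 0.0006
```

```bash
python3 - <<'E'
from h import *
to([.5300,-.0660,.42]);print(env.state()['joints'].round(3))
st,s=cap('scene','scene4.png')
cv2.imwrite('pics/scene4c.png',cv2.resize(s['color'][170:300,240:390],None,fx=4,fy=4,interpolation=cv2.INTER_CUBIC)[...,::-1])
E
```

```text
t 22.0167 pos [0.542  0.047  0.4332] rot [-3.1403e+00  1.8000e-03 -2.6035e+00] F [-0.2 -0.   0.1] need cm [ 6.82 -9.09  1.32]
[-0.058 -0.03   1.535 -0.     1.634  2.545]
```

View pics/scene4c.png

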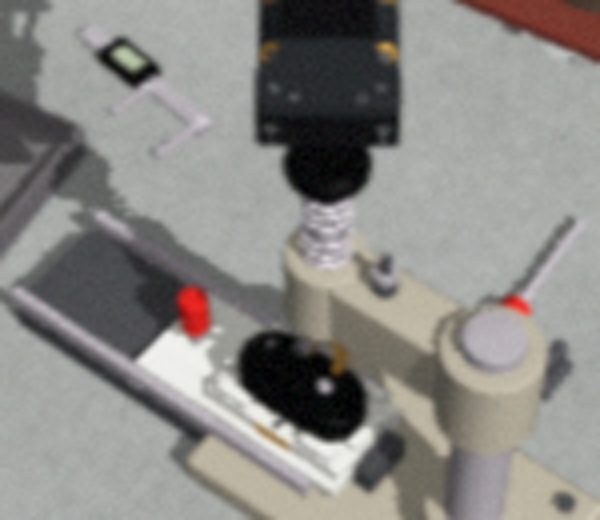

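The knob is back up at about (327,165) in the crop, the shell is in its nest, and the grip is at (194,310). Next I'll go to the grip.

{"name": "step_arm", "arguments": {"motion": [[[0.7,-0.95,0,0],[1.2,-1.65,0,0],[1.2,-1.65,0,0],[1.2,-1.65,0,0],[1.2,-1.65,0,0],[1.26,-1.64,0,0],[0,0,0,0.1],[0,0,0,0],[0,0,0,0]]], "fingers": 4.0}}

```text
time: 22.82
eef_pos: [0.5304, -0.0672, 0.4315]
eef_rot: [3.141, -0.001, -2.702]
force: [-0.6, 0.6, 0.2]
opening: 0.039
```

{"name": "step_arm", "arguments": {"motion": [[[0,0,1.0,0],[0,0,2.0,0],[0,0,3.0,0],[0,0,3.0,0],[0,0,3.0,0],[0,0,3.0,0],[0,0,3.0,0],[0,0,2.0,0],[0,0,0,0],[0,0,0,0]]]}}

```text
time: 23.65
eef_pos: [0.5297, -0.0658, 0.2305]
eef_rot: [3.139, -0.003, -2.701]
force: [-0.7, -0.0, 0.8]
opening: 0.04
```

```bash
python3 - <<'E'
from h import *
to([.5313,-.0667,.135]);print(env.state()['opening'])
E
```

```text
t 23.65 pos [ 0.5297 -0.0658  0.2305] rot [ 3.1393e+00 -2.6000e-03 -2.7014e+00] F [-0.7 -0.   0.8] need cm [-0.13 -0.17  9.55]
0.040034709372685544
```

{"name": "step_arm", "arguments": {"motion": [[[-0.1,-0.1,1.5,0],[0,0,1.5,0],[0,0,1.5,0],[0,0,1.5,0],[0,0,1.5,0],[0,0,1.5,0],[0,0,0.5,0],[0,0,0,0],[0,0,0,0]]]}}

```text
time: 24.4
eef_pos: [0.533, -0.0671, 0.1385]
eef_rot: [-3.14, 0.002, -2.703]
force: [0.1, -0.1, -0.2]
opening: 0.0403
```

{"name": "step_arm", "arguments": {"motion": [[[0,0,0,0],[0,0,0,0],[0,0,0,0],[0,0,0,0],[0,0,0,0]]], "fingers": 1.5}}

```text
time: 24.82
eef_pos: [0.5319, -0.0675, 0.1377]
eef_rot: [-3.141, -0.001, -2.703]
force: [-3.0, -1.0, 5.5]
opening: 0.0218
```

{"name": "step_arm", "arguments": {"motion": [[[0.1,-0.17,0,0],[0.21,-0.34,0,0],[0.36,-0.6,0,0],[0.36,-0.6,0,0],[0.36,-0.6,0,0],[0.36,-0.6,0,0],[0.36,-0.6,0,0],[0.36,-0.6,0,0],[0.36,-0.6,0,0],[0.36,-0.6,0,0],[0.36,-0.6,0,0],[0.36,-0.6,0,0]]]}}

```text
time: 25.82
eef_pos: [0.524, -0.1421, 0.1377]
eef_rot: [3.14, -0.0, -2.703]
force: [-3.1, 4.0, 7.1]
opening: 0.0211
```

{"name": "step_arm", "arguments": {"motion": [[[0.21,-0.34,0,0],[0.21,-0.34,0,0],[0.1,-0.17,0,0],[0.1,-0.17,0,0],[0,0,0,0],[0,0,0,0]]]}}

```text
time: 26.32
eef_pos: [0.5227, -0.1543, 0.1377]
eef_rot: [3.141, -0.0, -2.703]
force: [-3.2, 0.8, 6.5]
opening: 0.0212
```

{"name": "step_arm", "arguments": {"motion": [[[0.1,-0.17,0,0],[0.1,-0.17,0,0],[0,0,0,0],[0,0,0,0]]]}}

```text
time: 26.65
eef_pos: [0.5224, -0.1572, 0.1377]
eef_rot: [3.139, 0.0, -2.703]
force: [-3.4, 4.5, 7.8]
opening: 0.0214
```

{"name": "step_arm", "arguments": {"motion": [[[0.1,-0.17,0,0],[0,0,0,0],[0,0,0,0]]]}}

```text
time: 26.9
eef_pos: [0.5224, -0.1575, 0.1376]
eef_rot: [3.137, 0.002, -2.703]
force: [-2.0, 11.9, 11.1]
opening: 0.0215
```

The slide is against its outer stop: position barely changed while the force rose to 12 N. I'll release and retreat.

{"name": "step_arm", "arguments": {"motion": [[[-0.05,0.1,-0.1,0],[0,0,0,0],[0,0,0,0],[0,0,0,0]]], "fingers": 4.0}}

```text
time: 27.23
eef_pos: [0.5225, -0.1595, 0.138]
eef_rot: [-3.141, 0.0, -2.704]
force: [0.9, 0.4, 0.4]
opening: 0.0373
```

{"name": "step_arm", "arguments": {"motion": [[[0,0,-1.0,0],[0,0,-2.0,0],[0,0,-2.5,0],[0,0,-2.5,0],[0,0,-2.5,0],[0,0,-2.5,0],[0,0,-2.5,0],[0,0,-1.0,0],[0,0,0,0],[0,0,0,0]]]}}

```text
time: 28.07
eef_pos: [0.5224, -0.1593, 0.3029]
eef_rot: [-3.141, 0.0, -2.704]
force: [-0.1, 0.6, -0.0]
opening: 0.0404
```

{"name": "step_arm", "arguments": {"motion": [[[0,-2.5,0,0],[0,-2.5,0,0],[0,-2.5,0,0],[0,-2.5,0,0],[0,-2.5,0,0],[0,-2.5,0,0],[0,0,0,0],[0,0,0,0]]]}}

```text
time: 28.73
eef_pos: [0.5852, -0.2955, 0.2994]
eef_rot: [3.137, -0.003, -2.705]
force: [-0.4, 0.6, 0.7]
opening: 0.0402
```

```bash
python3 - <<'E'
from h import *
to([.5,-.3,.3])
st,t=cap('top','top5.png'); st,s=cap('scene','scene5.png')
a=cv2.resize(t['color'][180:280,240:450],(798,380),interpolation=cv2.INTER_CUBIC)
b=s['color'][170:225+70,220:420]; b=cv2.resize(b,None,fx=1.75,fy=1.75,interpolation=cv2.INTER_CUBIC)
o=np.zeros((600,798,3),np.uint8);o[:380]=a;o[380:380+b.shape[0],:b.shape[1]]=b[:220]
cv2.imwrite('pics/final.png',o[...,::-1])
c=t['color'].astype(int); print(blob((c[...,0]>110)&(c[...,0]>2*c[...,1]),(418,241),14))
E
```

```text
t 28.7333 pos [ 0.5852 -0.2955  0.2994] rot [ 3.1371e+00 -2.7000e-03 -2.7051e+00] F [-0.4  0.6  0.7] need cm [ 7.91  3.19 -0.02]
(array([417.92592593, 240.14814815]), array([414, 237,   9,   7,  54], dtype=int32))
```

View pics/final.png

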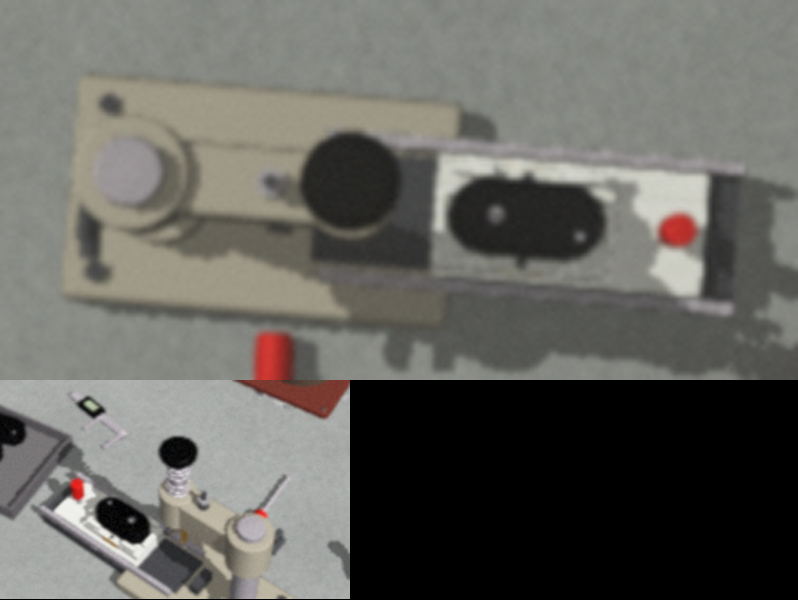

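```bash
python3 -c "
from bench import env; print(env.finish_job())"
```

```text
the job is handed in; nothing more can be done
None
```

The pin is pressed home, the slide is fully out again with the shell lying in its nest, and the job is handed in at about 29 s of the 72 s allowed.

- **Slide in:** I gripped the red grip and pushed the slide about 90 mm until the force rose to 13 N at the back stop.
- **First stop:** the hold-down foot met the shell at about 35 mm of ram travel, with 7–8 N on the knob.
- **Driving the pin:** the knob took 9–14 N over about 5 mm of travel.
- **Second stop:** I felt it at about 44.5 mm. From there the force climbed about 6 N per mm, as the task describes.
- **Hold:** I held about 19 N for 1.2 s, then about 20 N (19.8–20.3 N) for another 1.1 s. The highest reading was 20.3 N.
- **Knob up:** it rose under the fingers at about 30 mm/s until it lost contact at the top.
- **Slide out:** I drew it out until the force rose to 12 N at the outer stop, then released the grip and moved clear.

**Last checks:** in the final top picture the grip's position is identical to the start, the knob is up, and the shell lies in its nest with the parts around the press as before. No check failed. I could not measure the pin head's height directly in the pictures, so "fully home" rests on the force and travel readings. Sideways force on the knob stayed at about 4 N or less, and I trimmed it out as I went.

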